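# Load the free inspection station

## Robot

A 6-joint arm with a two-finger parallel gripper is mounted at the origin on the work surface. World frame = base frame: x ahead of the robot, y to its left, z up, the work surface at z = 0. Lengths are in m, angles in degrees, forces in N, time in s.
With the tool pointing down it reaches from about 0.25 to 0.725 m from the base axis. Payload 9.7 kg.
Tool frame: the origin (TCP) lies midway between the tips of the shut fingers; the grasp point (between the pads) lies 19 mm behind it; z points along the fingers, y is the line along which they close (so a half turn about z gives the same grasp; the last joint's range is limited). The gripper opens to 85 mm and grips with 20 to 120 N. Pads are 22 mm wide; open, the fingers measure 114 mm over their backs; the gripper's body (76 mm by 85 mm) begins 54 mm behind the grasp point. The pads swing forward as they close: fully open they stand 13 mm farther back than shut.
Start: joints at [-74.37, 4.979, 10.078, 95.1, 0, 90], TCP at [0.148, -0.53, 0.231] pointing down, gripper open.
Joint ranges: [-179.16, 179.16], [-48.56, 103.87], [-65.8, 70.77], [-126.05, 130.52], [-82.76, 87.17], [-180, 180]. Speed limits (degrees/s): [127.2, 127.2, 147.25, 180, 180, 180].

## Interface

Orientations are given as [roll, pitch, yaw] about the fixed x, y, z axes, in that order (R = Rz(yaw) Ry(pitch) Rx(roll)).
In Python, from workcell import readout, imaging, bot, spotter gives the robot as it stands.
- The arm moves only by the shell command python3 -m jog 'ROWS' [FORCE]. ROWS is JSON, a list of rows, each an object with "rotation": the turn, a rotation vector about the world's x, y, z in degrees, a list of three; "translation": the shift along the world's x, y, z in mm, a list of three; "grip": the finger opening in mm, from 0 to 85.4. In form: [{"rotation": [wx, wy, wz], "translation": [dx, dy, dz], "grip": grip}, ...]. A call has 1 to 20 rows; each row is the pose to reach, as a shift and turn from the pose commanded when the call began; what a row does not reach only later rows make up. A row lasts 1/10 s, in which the tool goes at most 50 mm and 8.59 degrees, less where a joint would pass 70% of its speed; a pose out of reach is approached as far as the arm can. A call with a gripper value outside its range is refused whole. The fingers move at their own pace and stop on an object; FORCE is the grip in N (left out, the last holds). Time passes only in rows, so rows that repeat a pose let the fingers close. It gives the time, the measured TCP pose, the force, the opening and the grip force at its end, in the units of the state.
- readout.get_obs(): the state, without advancing time (a new reading comes with each control period).
- imaging.camera(name): name is "scene" or "top" or "wrist"; returns (picture, depth): 384x512x3 uint8, red, green, blue; 384x512 float32, m along the optical axis (not along the pixel's ray), 0 where there is no reading.
- imaging.camera_info(name): a dict with "vertical_fov" (degrees; the focal length in pixels is half the picture's height over the tangent of half this angle, whatever the lens; pixels are square), "cx", "cy" (the principal point, pixels), "extrinsics" (4x4, takes a point from camera to world coordinates); the wrist camera has in their place "tool_from_camera" (4x4, takes a point from camera to tool coordinates, whose origin is the TCP and whose axes are the flange's). Camera axes: x right, y down, z forward; pixel columns grow to the right and rows downward; lengths in m; the calibration is good to about 2 mm. The wrist camera is an equidistant fisheye: a pixel r from the principal point sees the ray r / f radians off the axis. A picture is of the moment at which its call begins: read the wrist's pose just before it. camera_info takes no time and is no camera call.
- bot.job_done(): hands the job in; it is judged then, once.
Trained networks look in the newest picture that a camera, given by its name, has taken for a name from the list of things; names that differ only in an ending like _2 or _b are one class to them, and where a whole thing is asked for, a point or a joint stands for the part that bears it (a point fixed in the world has none). Each returns a list of dicts, best first, with "confidence" (0 to 1); they miss things now and then, are a little off and sometimes report something else, mostly with a low value. They report only what shows in the picture. A call takes as long as a camera call.
- spotter.spot_in(camera, target): "box" ([centre column, centre row, width, height] in pixels, round what is visible of it).
- spotter.mark_of(camera, target): "uv" ([column, row] in pixels: a listed point, or the origin of a listed thing).
The state is a dict: "time": time; "q": joint angles; "qd": joint speeds; "joint_efforts": joint torques, N m; "ee_pos": TCP position; "tcp_rot": TCP orientation; "wrist_force": force on the tool from outside, world axes, zero at the start; "torque": the same for the moment, N m; "opening": finger opening in m; "grasp_force": force on a finger pad.
Only numpy, scipy, OpenCV 4.12 (cv2) and the standard library are available. Lean on these libraries where they do the work, as an engineer would, in place of code of your own. Each camera call takes 0.05 s, during which the arm holds its last target. There are 200 camera calls.

## Task

Lift the tube carrier by its handle and lower it fully into the nest of whichever inspection station is free, squared up with the nest and flat on its floor; carry it level and do not drop it. Let go, then start the inspection by pressing the button in front of that same station all the way down and releasing it. Leave the tubes in the carrier, the calibration master in the other nest, and everything else where it is.

Things in the scene. Friction and masses are not known exactly. Their poses are not given: they have to be found in the camera images.
- carrier: tube carrier, loose, 0.46 kg with its tubes: white divided plastic tray 92 (x) x 126 (y) x 48 mm high, walls 4 mm, 2 x 3 bays, with two aluminium uprights on its short ends (138 mm overall in y) joined by a straight handle bar on top. Origin: centre of its underside; z up, long axis y. It is unchanged by a half turn. Overall height 157 mm
- handle (a point): centre of the carrier's handle bar, 150 mm above the carrier's underside; the bar runs along the carrier's y, clear length 126 mm, section 14 x 14 mm; free space of about 40 mm under it down to the tube caps. Axes as the carrier's
- nest_a (a point): centre of the a station's nest, on the nest's floor, 20 mm above the table. The nest is a shallow rectangular tray, inside 104 (x) x 152 (y) mm, with a dark steel lip 12 mm wide and 12 mm high around it; axes turn with the station, long axis y. One of the two nests has the calibration master standing in it, the other is free; which one varies
- nest_b (a point): centre of the b station's nest, on the nest's floor, 20 mm above the table. The nest is a shallow rectangular tray, inside 104 (x) x 152 (y) mm, with a dark steel lip 12 mm wide and 12 mm high around it; axes turn with the station, long axis y. One of the two nests has the calibration master standing in it, the other is free; which one varies
- station_a: fixed inspection station (one of two identical ones): origin on the table under the nest's centre. An aluminium plate 130 (x) x 178 (y) x 20 mm, with a button pedestal running forward along its own -x to 145 mm from the origin (70 mm wide, 20 mm high). Its yaw and place vary
- station_b: fixed inspection station (one of two identical ones): origin on the table under the nest's centre. An aluminium plate 130 (x) x 178 (y) x 20 mm, with a button pedestal running forward along its own -x to 145 mm from the origin (70 mm wide, 20 mm high). Its yaw and place vary
- button_a_top (a point): centre of the top face of the start button of station a: round, 36 mm across, 115 mm in front (-x of the station) of the centre of nest a; pushed down
- button_b_top (a point): centre of the top face of the start button of station b: round, 36 mm across, 115 mm in front (-x of the station) of the centre of nest b; pushed down
- button_a (a joint): travel of start button a in m: 0 released, 0.008 fully down (about 5 N); springs back; counts as pressed beyond 0.005
- button_b (a joint): travel of start button b in m: 0 released, 0.008 fully down (about 5 N); springs back; counts as pressed beyond 0.005
- master: calibration master: dark steel round block, 84 mm across, 62 mm high with a narrower top, 1.2 kg, standing in one of the two nests. Origin: centre of its underside. Stays where it is
- tube0: capped clear sample tube, 34 mm across the cap, 96 mm tall, 35 g, standing loose in a corner bay of the carrier (its foot about 4 mm above the carrier's underside). Origin: centre of its foot; z along the tube
- tube1: capped clear sample tube, 34 mm across the cap, 96 mm tall, 35 g, standing loose in a corner bay of the carrier (its foot about 4 mm above the carrier's underside). Origin: centre of its foot; z along the tube
- tube2: capped clear sample tube, 34 mm across the cap, 96 mm tall, 35 g, standing loose in a corner bay of the carrier (its foot about 4 mm above the carrier's underside). Origin: centre of its foot; z along the tube
- tube3: capped clear sample tube, 34 mm across the cap, 96 mm tall, 35 g, standing loose in a corner bay of the carrier (its foot about 4 mm above the carrier's underside). Origin: centre of its foot; z along the tube
- beaker: bystander, to be left alone: white plastic beaker, 72 mm across, 85 mm high. Origin near its underside's centre
- bottle: bystander, to be left alone: white capped bottle, 60 mm across, 150 mm high. Origin near its underside's centre
- barrel: bystander, to be left alone: black stepped lens barrel, 60 mm across, 70 mm high. Origin near its underside's centre
- driver: bystander, to be left alone: screwdriver, 170 mm long, lying. Origin near its underside's centre
- wrench: bystander, to be left alone: steel wrench, 160 mm long, lying. Origin near its underside's centre
- tipbox: bystander, to be left alone: closed grey box, 85 x 120 x 45 mm high. Origin near its underside's centre
- bracket: bystander, to be left alone: aluminium angle bracket, 80 x 60 x 68 mm high. Origin near its underside's centre

How it is judged:
By the outcome, as a careful person would: the job done as asked, in the order asked, and still so for the second after the job is handed in, with the robot touching nothing.
It also fails if it takes over 45 s, if anything falls off the work surface, if the arm or the gripper's body presses on something with over 40 N, if the wrist force passes 120 N, or if a joint passes its speed limit or range.

## Working session

There is one attempt and no reset: what is moved stays moved. The work goes in short steps, Python scripts to look and compute and a shell command to move; the robot and the scene stay as the last step left them, time stands still between calls to the robot, and variables do not carry over. Pictures are saved under pics/ and viewed, at most 10 in all, crops included, and the job is handed in when it is done.

```bash
mkdir -p pics; cat > h.py <<'E'
import numpy as np, cv2
from workcell import readout, imaging, bot, spotter
from scipy.spatial.transform import Rotation as R
def cam(n):
    i=imaging.camera_info(n); f=192/np.tan(np.radians(i["vertical_fov"]/2)); return f,i["cx"],i["cy"],i
def cloud(n,d):
    f,cx,cy,i=cam(n); v,u=np.indices(d.shape); 
    P=np.stack([(u-cx)/f*d,(v-cy)/f*d,d],-1); E=np.array(i["extrinsics"]); return P@E[:3,:3].T+E[:3,3]
E
python3 - <<'E'
from h import *
np.set_printoptions(precision=4,suppress=True)
o=readout.get_obs(); print(o)
for n in("scene","top"):
    p,d=imaging.camera(n); cv2.imwrite(f"pics/{n}0.png",p[...,::-1]); np.save(f"{n}0.npy",d)
    C=cloud(n,d)
    for t in("carrier","handle","nest_a","station_a","button_a_top","master","tube0"):
        for m in spotter.mark_of(n,t)[:4]:
            u,v=np.round(m["uv"]).astype(int); print(n,t,m,C[np.clip(v,0,383),np.clip(u,0,511)])
E
```

```text
{'time': 0.0, 'q': array([-74.3705,   5.01  ,  10.0343,  95.0992,  -0.0008,  90.001 ]), 'qd': array([ 0.0842, -0.0449,  0.0145, -0.0072,  0.0938, -0.046 ]), 'joint_efforts': array([  0.002 , -52.04  ,  46.4796,   0.0168,   0.0002,  -0.    ]), 'ee_pos': array([ 0.1481, -0.5294,  0.2306]), 'tcp_rot': array([-179.925 ,    0.0008,   15.6284]), 'wrist_force': array([-0.0984, -0.3552, -0.2012]), 'torque': array([-0.0296,  0.002 , -0.0624]), 'grasp_force': 0.0, 'opening': 0.08519309126496415}
scene carrier {'uv': [238.9, 204.6], 'confidence': 0.76} [ 0.5714 -0.0172  0.01  ]
scene carrier {'uv': [313.7, 207.6], 'confidence': 0.62} [0.6376 0.2464 0.0615]
scene carrier {'uv': [173.1, 213.8], 'confidence': 0.35} [ 0.6155 -0.2557  0.0196]
scene handle {'uv': [236.7, 176.1], 'confidence': 0.85} [ 0.5674 -0.0227  0.1587]
scene handle {'uv': [174.9, 216.6], 'confidence': 0.73} [ 0.6301 -0.2472  0.0202]
scene handle {'uv': [307.5, 179.3], 'confidence': 0.65} [0.4784 0.2485 0.045 ]
scene nest_a {'uv': [246.1, 245.7], 'confidence': 0.72} [0.784  0.0018 0.0493]
scene nest_a {'uv': [314.0, 206.1], 'conf
[... 1192 characters left out ...]
v': [334.9, 195.8], 'confidence': 0.97} [ 0.6108 -0.2561  0.0195]
top station_a {'uv': [174.5, 192.8], 'confidence': 0.61} [0.5892 0.247  0.0798]
top button_a_top {'uv': [217.6, 270.6], 'confidence': 0.64} [0.363  0.1066 0.0039]
top button_a_top {'uv': [343.9, 232.9], 'confidence': 0.63} [ 0.4892 -0.2774  0.0456]
top master {'uv': [178.5, 197.4], 'confidence': 0.9} [0.5773 0.234  0.0791]
top tube0 {'uv': [271.5, 218.2], 'confidence': 0.65} [ 0.5274 -0.055   0.0501]
top tube0 {'uv': [274.2, 202.0], 'confidence': 0.58} [ 0.558  -0.0556  0.1455]
top tube0 {'uv': [249.5, 210.2], 'confidence': 0.53} [0.5421 0.0132 0.093 ]
top tube0 {'uv': [247.0, 197.4], 'confidence': 0.43} [0.5898 0.0244 0.0554]
```

View pics/scene0.png

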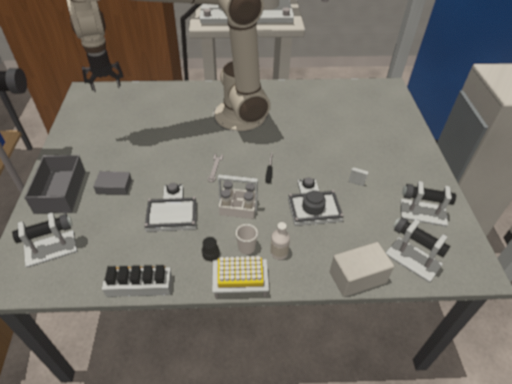

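View pics/top0.png

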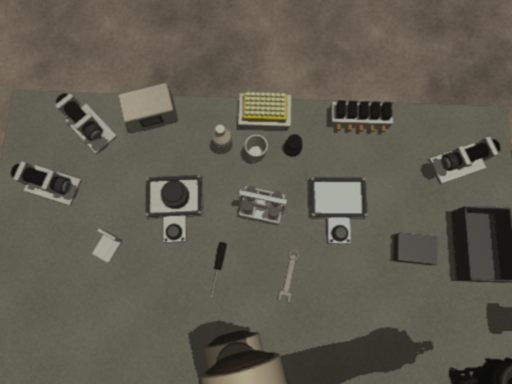

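```bash
cat > m.py <<'E'
from h import *
np.set_printoptions(precision=4,suppress=True)
C=cloud("top",np.load("top0.npy"))
def rep(name,lo,hi,z0,z1):
    m=(C[...,0]>lo[0])&(C[...,0]<hi[0])&(C[...,1]>lo[1])&(C[...,1]<hi[1])&(C[...,2]>z0)&(C[...,2]<z1)
    Q=C[m]; r=cv2.minAreaRect(Q[:,:2].astype(np.float32)*1000)
    _,_,vt=np.linalg.svd(Q[:,:2]-Q[:,:2].mean(0),full_matrices=False)
    print(name,len(Q),Q.mean(0),"rect",r,"pca",np.degrees(np.arctan2(vt[0,1],vt[0,0])),"z",np.percentile(Q[:,2],[5,50,95]))
rep("bar",(.45,-.12),(.68,.1),.14,.18)
rep("caps",(.45,-.12),(.68,.1),.09,.115)
rep("plate",(.5,-.4),(.72,-.13),.012,.026)
rep("lip",(.52,-.4),(.72,-.13),.027,.04)
rep("all",(.4,-.4),(.72,-.13),.012,.05)
rep("button",(.45,-.33),(.525,-.2),.034,.06)
E
python3 m.py
```

```text
bar 269 [ 0.5696 -0.0227  0.1551] rect ((570.839111328125, -22.640281677246094), (137.25811767578125, 19.75724220275879), 79.43379974365234) pca 79.5367121068919 z [0.1473 0.1557 0.1595]
caps 317 [ 0.5658 -0.0229  0.0997] rect ((570.689208984375, -23.407760620117188), (133.74609375, 77.34552764892578), 79.43668365478516) pca -100.48090943866643 z [0.0952 0.0998 0.1038]
plate 1812 [ 0.597  -0.2653  0.0197] rect ((586.3660888671875, -266.4345703125), (171.01849365234375, 179.56956481933594), 1.3166449069976807) pca -84.16680509870572 z [0.0154 0.0196 0.024 ]
lip 658 [ 0.6063 -0.2657  0.0317] rect ((607.57421875, -265.42974853515625), (128.54946899414062, 176.71446228027344), 1.8978344202041626) pca -90.80381841059993 z [0.0279 0.0316 0.0361]
all 2850 [ 0.586  -0.2656  0.0239] rect ((542.1173095703125, -253.67263793945312), (197.29393005371094, 290.1633605957031), 79.85847473144531) pca 179.62515226815165 z [0.0158 0.0214 0.0363]
button 122 [ 0.4922 -0.2684  0.0424] rect ((490.5777893066406, -270.27313232421875), (40.864105224609375, 45.90268325805664), 33.39189147949219) pca 118.15641816808474 z [0.0354 0.0426 0.0476]
```

The scene shows the carrier at about (258,205) in the top view. The master sits in the left nest (174,195), so the right nest at (338,196), with its button at (339,232), is free. I'll go over that nest first for a wrist view.

```bash
python3 -m jog '[{"rotation":[0,0,8],"translation":[43,26,10],"grip":85},{"rotation":[0,0,16],"translation":[86,52,20],"grip":85},{"rotation":[0,0,24],"translation":[129,78,30],"grip":85},{"rotation":[0,0,32],"translation":[172,105,40],"grip":85},{"rotation":[0,0,40],"translation":[215,131,50],"grip":85},{"rotation":[0,0,48],"translation":[258,157,60],"grip":85},{"rotation":[0,0,56],"translation":[301,183,70],"grip":85},{"rotation":[0,0,64],"translation":[344,210,80],"grip":85},{"rotation":[0,0,64],"translation":[387,236,90],"grip":85},{"rotation":[0,0,64],"translation":[430,262,100],"grip":85},{"rotation":[0,0,64],"translation":[430,262,100],"grip":85},{"rotation":[0,0,64],"translation":[430,262,100],"grip":85},{"rotation":[0,0,64],"translation":[430,262,100],"grip":85},{"rotation":[0,0,64],"translation":[430,262,100],"grip":85}]' 60
cat >> h.py <<'E'
def wristcloud():
    o=readout.get_obs(); p,d=imaging.camera("wrist"); f,cx,cy,i=cam("wrist")
    v,u=np.indices(d.shape); dx,dy=u-cx,v-cy; r=np.hypot(dx,dy)+1e-9; th=r/f
    s=np.tan(np.minimum(th,1.3))/r
    P=np.stack([dx*s*d,dy*s*d,d],-1); T=np.array(i["tool_from_camera"])
    Q=P@T[:3,:3].T+T[:3,3]; Rw=R.from_euler("xyz",o["tcp_rot"],degrees=True).as_matrix()
    Q=Q@Rw.T+o["ee_pos"]; Q[(d<=0)|(th>1.25)]=np.nan; return o,p,d,Q
def rep(C,name,lo,hi,z0,z1):
    m=(C[...,0]>lo[0])&(C[...,0]<hi[0])&(C[...,1]>lo[1])&(C[...,1]<hi[1])&(C[...,2]>z0)&(C[...,2]<z1)
    Q=C[m]
    if len(Q)<5: print(name,"none"); return
    r=cv2.minAreaRect(Q[:,:2].astype(np.float32)*1000)
    print(name,len(Q),Q.mean(0),"rect",np.round(r[0],1),np.round(r[1],1),round(r[2],2),"z",np.percentile(Q[:,2],[5,50,95]))
E
python3 - <<'E'
from h import *
np.set_printoptions(precision=4,suppress=True)
o,p,d,C=wristcloud(); np.save("w1.npy",C); cv2.imwrite("pics/w1.png",p[...,::-1]); print(o["ee_pos"],o["tcp_rot"])
for t in ("nest_b","button_b_top","handle"):
    for m in spotter.mark_of("wrist",t)[:3]:
        u,v=np.round(m["uv"]).astype(int); print(t,m,C[v,u])
rep(C,"lip",(.52,-.4),(.72,-.13),.027,.04)
rep(C,"floor",(.57,-.3),(.65,-.22),.0,.05)
rep(C,"table",(.38,-.3),(.42,-.22),-.05,.05)
rep(C,"button",(.45,-.33),(.525,-.2),.036,.06)
rep(C,"bar",(.45,-.12),(.68,.1),.14,.18)
E
```

```text
time: 2.2
ee_pos: [0.5772, -0.2684, 0.3315]
tcp_rot: [-180.0, 0.0, 79.6]
wrist_force: [0.2, 0.5, -0.3]
opening: 0.0852
grasp_force: 0.0
[ 0.5772 -0.2684  0.3315] [-179.9966    0.0108   79.5607]
nest_b {'uv': [280.8, 137.0], 'confidence': 0.87} [ 0.6137 -0.258   0.0193]
handle {'uv': [279.2, 142.4], 'confidence': 0.61} [ 0.6094 -0.2652  0.0191]
lip 2831 [ 0.6073 -0.2578  0.0316] rect [ 608.2 -262.6] [129.1 176.4] 1.59 z [0.0296 0.0316 0.0338]
floor 2629 [ 0.6099 -0.2594  0.0198] rect [ 610. -260.] [80.  79.9] 0.08 z [0.0184 0.0198 0.0212]
table 987 [ 0.4002 -0.2595 -0.0004] rect [ 400.  -260.1] [79.8 40. ] 89.98 z [-0.0017 -0.0004  0.001 ]
button 437 [ 0.4943 -0.2654  0.0433] rect [ 493.8 -265.4] [34.8 34.2] 79.79 z [0.0412 0.0435 0.045 ]
bar 252 [ 0.5603 -0.0832  0.1533] rect [560.2 -81.4] [15. 20.] 77.81 z [0.1423 0.1557 0.1575]
```

View pics/w1.png

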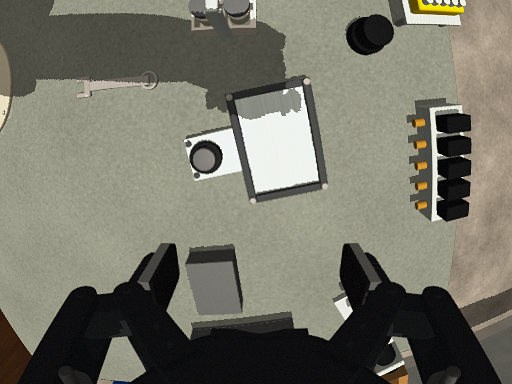

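The wrist view shows the free nest centred near (278,138) and its button near (205,157). Both agree with the top view. Next I move towards the carrier and measure its bar.

```bash
python3 -m jog '[{"rotation":[0,0,0],"translation":[-2,45,-5],"grip":85},{"rotation":[0,0,0],"translation":[-4,90,-10],"grip":85},{"rotation":[0,0,0],"translation":[-6,135,-15],"grip":85},{"rotation":[0,0,0],"translation":[-7,180,-20],"grip":85},{"rotation":[0,0,0],"translation":[-7,188,-20],"grip":85},{"rotation":[0,0,0],"translation":[-7,188,-20],"grip":85},{"rotation":[0,0,0],"translation":[-7,188,-20],"grip":85}]'
python3 - <<'E'
from h import *
np.set_printoptions(precision=4,suppress=True)
o,p,d,C=wristcloud(); print(o["ee_pos"],o["tcp_rot"])
rep(C,"bar",(.45,-.12),(.68,.1),.147,.18)
rep(C,"caps",(.45,-.12),(.68,.1),.09,.115)
rep(C,"all",(.45,-.12),(.68,.1),.035,.18)
E
```

```text
time: 3.1
ee_pos: [0.5711, -0.0806, 0.3116]
tcp_rot: [180.0, 0.0, 79.6]
wrist_force: [0.2, -0.6, -0.2]
opening: 0.0853
grasp_force: 0.0
[ 0.5711 -0.0806  0.3116] [179.9702   0.0217  79.6054]
bar 1991 [ 0.5721 -0.0173  0.1562] rect [571.3 -19.6] [137.5  20. ] 79.62 z [0.1541 0.1565 0.1577]
caps 2350 [ 0.5717 -0.0201  0.0996] rect [570.8 -20.2] [127.7  76.5] 79.46 z [0.0982 0.0997 0.101 ]
all 5495 [ 0.5723 -0.0192  0.1098] rect [571.2 -19.6] [137.5  92.9] 79.87 z [0.0415 0.1001 0.1573]
```

```bash
python3 -m jog '[{"rotation":[0,0,0],"translation":[0,40,-20],"grip":85},{"rotation":[0,0,0],"translation":[0,60,-60],"grip":85},{"rotation":[0,0,0],"translation":[0,60,-100],"grip":85},{"rotation":[0,0,0],"translation":[0,60,-130],"grip":85},{"rotation":[0,0,0],"translation":[0,60,-155],"grip":85},{"rotation":[0,0,0],"translation":[0,60,-175],"grip":85},{"rotation":[0,0,0],"translation":[0,60,-180],"grip":85},{"rotation":[0,0,0],"translation":[0,60,-180],"grip":85}]'
python3 -m jog '[{"rotation":[0,0,0],"translation":[0,0,0],"grip":40},{"rotation":[0,0,0],"translation":[0,0,0],"grip":25},{"rotation":[0,0,0],"translation":[0,0,0],"grip":20},{"rotation":[0,0,0],"translation":[0,0,0],"grip":16},{"rotation":[0,0,0],"translation":[0,0,0],"grip":10},{"rotation":[0,0,0],"translation":[0,0,0],"grip":5},{"rotation":[0,0,0],"translation":[0,0,0],"grip":5},{"rotation":[0,0,0],"translation":[0,0,0],"grip":5},{"rotation":[0,0,0],"translation":[0,0,0],"grip":5},{"rotation":[0,0,0],"translation":[0,0,0],"grip":5}]' 60
```

```text
time: 3.95
ee_pos: [0.571, -0.0207, 0.1309]
tcp_rot: [-179.9, 0.0, 79.5]
wrist_force: [0.5, -0.9, 0.1]
opening: 0.0847
grasp_force: 0.0
time: 4.95
ee_pos: [0.5712, -0.0196, 0.1318]
tcp_rot: [180.0, -0.0, 79.6]
wrist_force: [-2.1, 0.7, 5.0]
opening: 0.0129
grasp_force: 59.7
```

Gripped. Lifting gently to check the hold.

```bash
python3 -m jog '[{"rotation":[0,0,0],"translation":[0,0,3],"grip":5},{"rotation":[0,0,0],"translation":[0,0,10],"grip":5},{"rotation":[0,0,0],"translation":[0,0,20],"grip":5},{"rotation":[0,0,0],"translation":[0,0,35],"grip":5},{"rotation":[0,0,0],"translation":[0,0,50],"grip":5},{"rotation":[0,0,0],"translation":[0,0,60],"grip":5},{"rotation":[0,0,0],"translation":[0,0,66],"grip":5},{"rotation":[0,0,0],"translation":[0,0,70],"grip":5},{"rotation":[0,0,0],"translation":[0,0,70],"grip":5}]' 60
python3 - <<'E'
from h import *
p,d=imaging.camera("scene"); C=cloud("scene",d); cv2.imwrite("pics/s2.png",cv2.resize(p[130:260,130:350,::-1],None,fx=3.5,fy=3.5))
E
```

```text
time: 5.85
ee_pos: [0.5713, -0.0197, 0.2016]
tcp_rot: [180.0, -0.0, 79.6]
wrist_force: [-0.4, -0.1, -4.9]
opening: 0.0127
grasp_force: 58.5
```

View pics/s2.png

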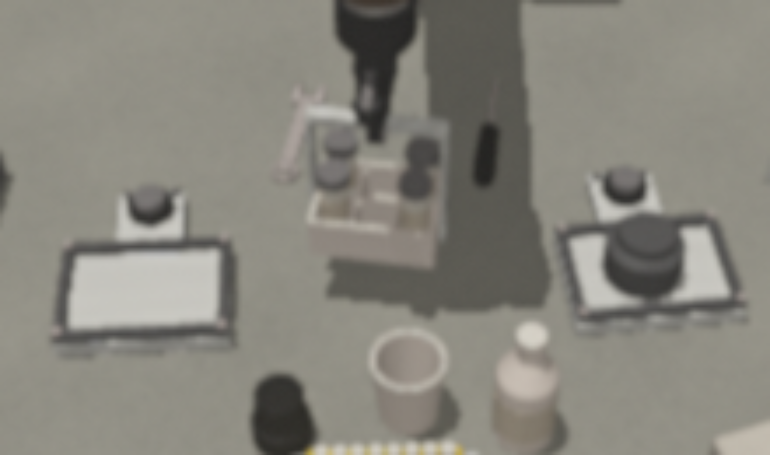

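The carrier hangs level from the bar at crop pixel (375,120), with all the tubes in their bays. Carrying it over the free nest.

```bash
python3 -m jog '[{"rotation":[0,0,0],"translation":[1,-5,0],"grip":5},{"rotation":[0,0,1],"translation":[3,-17,0],"grip":5},{"rotation":[0,0,2],"translation":[5,-35,0],"grip":5},{"rotation":[0,0,3],"translation":[8,-55,0],"grip":5},{"rotation":[0,0,4],"translation":[12,-77,0],"grip":5},{"rotation":[0,0,5],"translation":[15,-100,0],"grip":5},{"rotation":[0,0,6],"translation":[19,-122,0],"grip":5},{"rotation":[0,0,7],"translation":[22,-145,0],"grip":5},{"rotation":[0,0,8],"translation":[25,-167,0],"grip":5},{"rotation":[0,0,9],"translation":[29,-188,0],"grip":5},{"rotation":[0,0,10],"translation":[32,-208,0],"grip":5},{"rotation":[0,0,11],"translation":[34,-224,0],"grip":5},{"rotation":[0,0,11.9],"translation":[36,-235,0],"grip":5},{"rotation":[0,0,11.9],"translation":[37,-241,0],"grip":5},{"rotation":[0,0,11.9],"translation":[37,-243,0],"grip":5},{"rotation":[0,0,11.9],"translation":[37,-243,0],"grip":5},{"rotation":[0,0,11.9],"translation":[37,-243,0],"grip":5}]' 60
python3 - <<'E'
from h import *
np.set_printoptions(precision=4,suppress=True)
o,p,d,C=wristcloud(); cv2.imwrite("pics/w3.png",p[...,::-1]); print(o["ee_pos"],o["tcp_rot"])
rep(C,"lip",(.52,-.4),(.72,-.13),.027,.04)
rep(C,"car",(.5,-.4),(.72,-.13),.09,.2)
_,d=imaging.camera("top"); C=cloud("top",d)
rep(C,"tlip",(.52,-.4),(.72,-.13),.027,.04)
rep(C,"tcar",(.5,-.4),(.72,-.13),.1,.14)
E
```

```text
time: 7.6
ee_pos: [0.6081, -0.2622, 0.2013]
tcp_rot: [-180.0, -0.0, 91.5]
wrist_force: [-0.4, 0.3, -5.1]
opening: 0.0126
grasp_force: 58.6
[ 0.6081 -0.2622  0.2013] [-179.9953   -0.0095   91.5427]
lip 1678 [ 0.6059 -0.1861  0.0318] rect [ 608.  -259.7] [129.1 169.4] 1.6 z [0.0301 0.0317 0.0344]
car 9350 [ 0.6076 -0.2431  0.1435] rect [ 608.3 -260.2] [ 92.9 134. ] 1.54 z [0.0989 0.1658 0.1702]
tlip 219 [ 0.5984 -0.1918  0.0316] rect [ 605.4 -205.3] [128.2  54.3] 2.77 z [0.0277 0.0312 0.0359]
tcar 206 [ 0.6039 -0.2208  0.1159] rect [ 607.5 -237.4] [93.6 83. ] 2.36 z [0.1016 0.1156 0.1336]
```

View pics/w3.png

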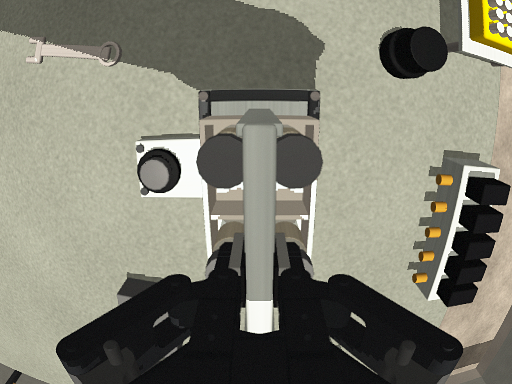

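The carrier is centred over the nest within about 1 mm, with nest corners at (203,97) and (317,97) symmetric about it. Lowering.

```bash
python3 -m jog '[{"rotation":[0,0,0],"translation":[0,-1,-5],"grip":5},{"rotation":[0,0,0],"translation":[0,-1,-14],"grip":5},{"rotation":[0,0,0],"translation":[0,-1,-24],"grip":5},{"rotation":[0,0,0],"translation":[0,-1,-32],"grip":5},{"rotation":[0,0,0],"translation":[0,-1,-39],"grip":5},{"rotation":[0,0,0],"translation":[0,-1,-43],"grip":5},{"rotation":[0,0,0],"translation":[0,-1,-46],"grip":5},{"rotation":[0,0,0],"translation":[0,-1,-48],"grip":5},{"rotation":[0,0,0],"translation":[0,-1,-48],"grip":5}]'
python3 -m jog '[{"rotation":[0,0,0],"translation":[0,0,-0.5],"grip":5},{"rotation":[0,0,0],"translation":[0,0,-1],"grip":5},{"rotation":[0,0,0],"translation":[0,0,-1.5],"grip":5},{"rotation":[0,0,0],"translation":[0,0,-1.5],"grip":5}]'
```

```text
time: 8.6
ee_pos: [0.6082, -0.2637, 0.1532]
tcp_rot: [-180.0, 0.0, 91.5]
wrist_force: [0.1, -0.5, -4.1]
opening: 0.0131
grasp_force: 58.6
time: 9.0
ee_pos: [0.6082, -0.2637, 0.1519]
tcp_rot: [180.0, 0.0, 91.5]
wrist_force: [-0.3, -0.1, -5.1]
opening: 0.0133
grasp_force: 58.6
```

```bash
python3 -m jog '[{"rotation":[0,0,0],"translation":[0,0,-0.5],"grip":5},{"rotation":[0,0,0],"translation":[0,0,-1],"grip":5},{"rotation":[0,0,0],"translation":[0,0,-1],"grip":5}]'
```

```text
time: 9.3
ee_pos: [0.6083, -0.2637, 0.1518]
tcp_rot: [179.9, 0.0, 91.5]
wrist_force: [-2.6, 1.3, 4.1]
opening: 0.0127
grasp_force: 59.8
```

Contact with the nest floor. Releasing and going up.

```bash
python3 -m jog '[{"rotation":[0,0,0],"translation":[0,0,0],"grip":20},{"rotation":[0,0,0],"translation":[0,0,0],"grip":35},{"rotation":[0,0,0],"translation":[0,0,0],"grip":60},{"rotation":[0,0,0],"translation":[0,0,0],"grip":85},{"rotation":[0,0,0],"translation":[0,0,0],"grip":85},{"rotation":[0,0,0],"translation":[0,0,0],"grip":85},{"rotation":[0,0,0],"translation":[0,0,0],"grip":85},{"rotation":[0,0,0],"translation":[0,0,0],"grip":85}]'
python3 -m jog '[{"rotation":[0,0,0],"translation":[0,0,10],"grip":85},{"rotation":[0,0,0],"translation":[0,0,30],"grip":85},{"rotation":[0,0,0],"translation":[0,0,60],"grip":85},{"rotation":[0,0,0],"translation":[0,0,100],"grip":85},{"rotation":[0,0,0],"translation":[0,0,130],"grip":85},{"rotation":[0,0,0],"translation":[-35,-20,145],"grip":85},{"rotation":[0,0,0],"translation":[-60,-40,150],"grip":85},{"rotation":[0,0,0],"translation":[-60,-40,150],"grip":85},{"rotation":[0,0,0],"translation":[-60,-40,150],"grip":85}]'
python3 - <<'E'
from h import *
np.set_printoptions(precision=4,suppress=True)
o,p,d,C=wristcloud(); cv2.imwrite("pics/w4.png",p[...,::-1]); print(o["ee_pos"],o["tcp_rot"])
rep(C,"lip",(.52,-.4),(.72,-.13),.027,.04)
rep(C,"bar",(.52,-.4),(.72,-.13),.168,.2)
rep(C,"tray",(.52,-.4),(.72,-.13),.045,.2)
rep(C,"caps",(.52,-.4),(.72,-.13),.11,.13)
rep(C,"button",(.45,-.33),(.525,-.2),.036,.06)
for m in spotter.mark_of("wrist","button_b_top")[:2]:
    u,v=np.round(m["uv"]).astype(int); print(m,C[v,u])
E
```

```text
time: 10.1
ee_pos: [0.6082, -0.2637, 0.1508]
tcp_rot: [-180.0, 0.0, 91.5]
wrist_force: [-1.2, -0.9, -0.5]
opening: 0.0852
grasp_force: 0.0
time: 11.0
ee_pos: [0.5479, -0.3041, 0.3018]
tcp_rot: [179.9, 0.0, 91.5]
wrist_force: [-0.2, 0.2, -0.9]
opening: 0.0848
grasp_force: 0.0
[ 0.5479 -0.3041  0.3018] [179.9253   0.031   91.455 ]
lip 2394 [ 0.5906 -0.2466  0.0319] rect [ 608.7 -262.6] [128.1 175.9] 1.7 z [0.0297 0.0316 0.035 ]
bar 2310 [ 0.6072 -0.2612  0.176 ] rect [ 607.8 -263.9] [ 20.2 137.1] 1.88 z [0.1702 0.1765 0.1777]
tray 6854 [ 0.6036 -0.2642  0.1235] rect [ 608.2 -264. ] [ 92.9 137.6] 1.37 z [0.0582 0.1199 0.1773]
caps 2200 [ 0.6023 -0.2644  0.1196] rect [ 608.3 -263.3] [ 77.8 136.1] 0.87 z [0.118  0.1197 0.1211]
button 516 [ 0.4938 -0.2657  0.0434] rect [ 493.7 -266.1] [34.2 33.4] 1.03 z [0.0415 0.0436 0.0449]
```

View pics/w4.png

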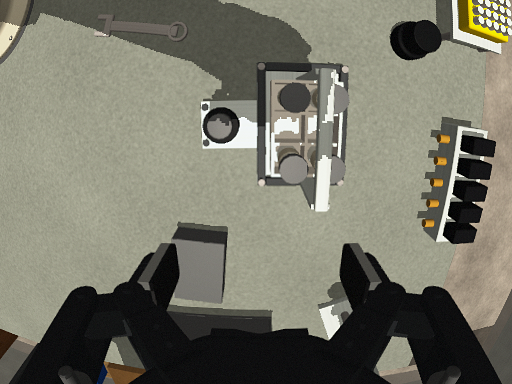

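The carrier is seated: bar top at z=0.177, centred within about 1 mm, and all four caps visible. The button is at pixel (221,125), about (0.494,-0.266,0.044). I'll close the fingers and press it.

```bash
python3 -m jog '[{"rotation":[0,0,0],"translation":[-30,20,0],"grip":0},{"rotation":[0,0,0],"translation":[-57,38,0],"grip":0},{"rotation":[0,0,0],"translation":[-57,38,-20],"grip":0},{"rotation":[0,0,0],"translation":[-57,38,-50],"grip":0},{"rotation":[0,0,0],"translation":[-57,38,-90],"grip":0},{"rotation":[0,0,0],"translation":[-57,38,-130],"grip":0},{"rotation":[0,0,0],"translation":[-57,38,-170],"grip":0},{"rotation":[0,0,0],"translation":[-57,38,-205],"grip":0},{"rotation":[0,0,0],"translation":[-57,38,-230],"grip":0},{"rotation":[0,0,0],"translation":[-57,38,-245],"grip":0},{"rotation":[0,0,0],"translation":[-57,38,-250],"grip":0},{"rotation":[0,0,0],"translation":[-57,38,-250],"grip":0}]'
python3 -m jog '[{"rotation":[0,0,0],"translation":[0,0,-4],"grip":0},{"rotation":[0,0,0],"translation":[0,0,-8],"grip":0},{"rotation":[0,0,0],"translation":[0,0,-11],"grip":0},{"rotation":[0,0,0],"translation":[0,0,-14],"grip":0},{"rotation":[0,0,0],"translation":[0,0,-15],"grip":0},{"rotation":[0,0,0],"translation":[0,0,-15],"grip":0}]'
```

```text
time: 12.3
ee_pos: [0.4915, -0.2654, 0.0508]
tcp_rot: [-180.0, -0.0, 91.6]
wrist_force: [0.1, -0.2, 0.6]
opening: -0.0
grasp_force: 0.0
time: 12.9
ee_pos: [0.4918, -0.266, 0.0364]
tcp_rot: [179.9, 0.0, 91.5]
wrist_force: [3.0, -1.0, 4.3]
opening: 0.0001
grasp_force: 2.3
```

```bash
python3 -m jog '[{"rotation":[0,0,0],"translation":[0,0,-1],"grip":0},{"rotation":[0,0,0],"translation":[0,0,-2],"grip":0},{"rotation":[0,0,0],"translation":[0,0,-2.5],"grip":0},{"rotation":[0,0,0],"translation":[0,0,-2.5],"grip":0}]'
```

```text
time: 13.3
ee_pos: [0.4919, -0.266, 0.0358]
tcp_rot: [179.9, 0.1, 91.5]
wrist_force: [-2.8, 1.9, 19.5]
opening: -0.0002
grasp_force: 9.8
```

The button is at its hard stop (19.5 N at 8 mm travel). Releasing it and retreating.

```bash
python3 -m jog '[{"rotation":[0,0,0],"translation":[0,0,5],"grip":0},{"rotation":[0,0,0],"translation":[0,0,15],"grip":0},{"rotation":[0,0,0],"translation":[0,0,40],"grip":0},{"rotation":[0,0,0],"translation":[0,0,80],"grip":0},{"rotation":[0,0,0],"translation":[0,0,125],"grip":0},{"rotation":[0,0,0],"translation":[0,0,170],"grip":0},{"rotation":[0,0,0],"translation":[0,-20,210],"grip":0},{"rotation":[0,0,0],"translation":[0,-55,240],"grip":0},{"rotation":[0,0,0],"translation":[0,-80,260],"grip":0},{"rotation":[0,0,0],"translation":[0,-80,260],"grip":0},{"rotation":[0,0,0],"translation":[0,-80,260],"grip":0}]'
python3 - <<'E'
from h import *
np.set_printoptions(precision=4,suppress=True)
o,p,d,C=wristcloud(); cv2.imwrite("pics/w5.png",p[...,::-1]); print(o["ee_pos"],o["tcp_rot"])
rep(C,"lip",(.52,-.4),(.72,-.13),.027,.04)
rep(C,"bar",(.52,-.4),(.72,-.13),.168,.2)
rep(C,"tray",(.52,-.4),(.72,-.13),.045,.2)
rep(C,"button",(.45,-.33),(.525,-.2),.036,.06)
E
```

```text
time: 14.4
ee_pos: [0.4909, -0.3458, 0.2925]
tcp_rot: [-179.9, -0.1, 91.5]
wrist_force: [-0.4, 0.3, -0.6]
opening: 0.0004
grasp_force: 0.0
[ 0.4909 -0.3458  0.2925] [-179.9193   -0.0709   91.4695]
lip 2398 [ 0.5726 -0.2626  0.0319] rect [ 600.1 -263.1] [114.2 175.9] 1.28 z [0.0287 0.0316 0.0367]
bar 2356 [ 0.6063 -0.2632  0.1756] rect [ 606.9 -263.7] [ 17.5 137.9] 1.59 z [0.1698 0.1763 0.1778]
tray 7724 [ 0.5977 -0.2639  0.1204] rect [ 606.2 -264.2] [ 89.3 138.8] 1.59 z [0.0534 0.1195 0.1772]
button 563 [ 0.4933 -0.266   0.0435] rect [ 493.8 -265.5] [33.9 34.5] 1.78 z [0.042  0.0436 0.0449]
```

View pics/w5.png

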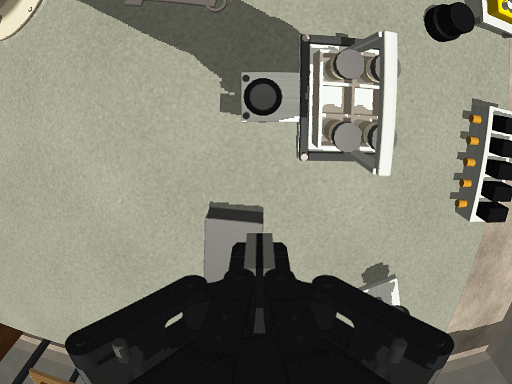

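The carrier is seated with its tubes at (350,100), the button at (263,97) has sprung back up, and the arm is clear. Handing in.

```bash
python3 -c "
from workcell import bot; print(bot.job_done())"
```

```text
the job is handed in; nothing more can be done
None
```

The tube carrier is flat and square in the free nest with all four tubes in it; that station's button was pressed to its stop and sprang back, and the job was handed in at about 14.5 s (no verdict was returned).

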